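Close the full sharps bin and call for collection

TASK

The sharps bin with the blue lid is full: with the fingertips, gently push its half-open flap down until it lies flat shut, then press the green call button right down and let it spring back, to ask for collection. Do not lift or tip either bin or push it out of its place, leave the orange-lidded bin's flap open as it is, do not press the red or white button, and leave the other things on the counter where they are.

Things in the scene. Friction and masses are not known exactly. Their poses are not given: they have to be found in the camera images.
- blue_bin: small yellow sharps bin standing loose on the counter, blue lid; 130 (its x) x 120 (its y) mm, lid top 150 mm high; about 0.8 kg. Origin at the centre of its underside, z up, x from the flap's free edge towards the flap's hinge, y along the hinge. The flap is on top
- blue_flap (a joint): flap of the blue-lidded bin: white flap, 80 long x 68 wide x 5 mm, dark tab at its free edge; hinge angle in rad: 0 lies flat shut on the lid, about 0.7 to 1.15 is half open, 1.5 the stop. The hinge is a little stiff (0.04 N m): the flap stays where it is left, a push of about 1 N near the free edge moves it
- blue_flap_edge (a point): middle of the free edge of the blue bin's flap, on its outer (upper when shut) face, 80 mm from the hinge
- blue_flap_hinge (a point): middle of the hinge axis of the blue bin's flap: 40 mm along the bin's +x from its centre, 153.5 mm above its underside. The shut flap runs from here 80 mm along the bin's -x, its upper face 156 mm above the counter; opening lifts the free edge up and over towards the bin's +x
- orange_bin: small yellow sharps bin standing loose on the counter, orange lid; 130 (its x) x 120 (its y) mm, lid top 150 mm high; about 0.8 kg. Origin at the centre of its underside, z up, x from the flap's free edge towards the flap's hinge, y along the hinge. The flap is on top
- orange_flap (a joint): flap of the orange-lidded bin, same make as the blue one's; to be left as it is
- orange_flap_edge (a point): middle of the free edge of the orange bin's flap, on its outer face
- green (a joint): the green call button's travel in m: 0 up, 0.006 right down, which takes 4 N; it springs back by itself
- green_top (a point): centre of the top of the green cap (30 mm across); press straight down. Three such buttons, green, red and white, in any order 85 mm apart, stand in a row on a grey strip 65 x 270 mm, 8 mm thick, fixed to the counter
- red (a joint): the red button's travel in m, same make; leave it
- red_top (a point): centre of the top of the red cap
- white (a joint): the white button's travel in m, same make; leave it
- white_top (a point): centre of the top of the white cap
- cup: white ceramic cup, 72 mm across, 85 mm high; origin under its centre
- bowl: aluminium bowl, 110 mm across, 40 mm high; origin under its centre
- gel: pale bottle of hand gel with a blue cap, 60 mm across, 150 mm high; origin under its centre
- jar: small amber jar with a white cap, 56 mm across, 70 mm high; origin under its centre
- swabs: white box of swabs, 90 (its x) x 50 (its y) x 45 mm; origin under its centre
There are look-alikes about, which are no part of the job. Leave any turquoise look-alike of the blue_bin alone. Leave any purple look-alike of the orange_bin alone.

How it is judged:
By the outcome, as a careful person would: the job done as asked, in the order asked, and still so for the second after the job is handed in, with the robot touching nothing.
It also fails if it takes over 45 s, if anything falls off the work surface, if the arm or the gripper's body presses on something with over 40 N, if the wrist force passes 120 N, or if a joint passes its speed limit or range.

ROBOT

A 6-joint arm with a two-finger parallel gripper is mounted at the origin on the work surface. World frame = base frame: x ahead of the robot, y to its left, z up, the work surface at z = 0. Lengths are in m, angles in rad, forces in N, time in s.
With the tool pointing down it reaches from about 0.3 to 0.875 m from the base axis. Payload 6.4 kg.
Tool frame: the origin (TCP) lies at the very end of the fingers, on their centre line; the grasp point (between the pads) lies 19 mm behind it; x points along the fingers, y is the direction in which the jaws open and shut, and the axes are right-handed (so a half turn about x gives the same grasp; the last joint's range is limited). The gripper opens to 85 mm and grips with 20 to 120 N. Pads are 22 mm wide; open, the fingers measure 114 mm over their backs; the gripper's body (76 mm by 85 mm) begins 54 mm behind the grasp point. The pads swing forward as they close: fully open they stand 13 mm farther back than shut.
Start: joints at [-0.206, 0.181, 1.607, -0, 1.354, -0.206], TCP at [0.575, 0, 0.231] pointing down, gripper open.
Joint ranges: [-2.99, 2.99], [-0.89, 2.07], [0.3, 2.58], [-1.14, 4.28], [0, 2.63], [-3.12, 3.12]. Speed limits (rad/s): [2.57, 2.57, 3.01, 3.14, 3.14, 3.14].

INTERFACE

Orientations are given as a unit quaternion [w, x, y, z].
In Python, from bench import status, optics, hand_in gives the robot as it stands. The module is installed in compiled form; this text tells all that it offers.
- The arm moves only by the shell command python3 -m jog 'ROWS'. ROWS is JSON, one flat list of numbers, 5 for each row, row after row: the shift along the tool's x, y, z in mm, then the turn about the tool's x in degrees, then the opening in per cent of the stroke, from 0 (shut) to 100 (fully open). In form: [tx, ty, tz, yaw, gripper, tx, ty, tz, yaw, gripper, ...]. A call has exactly 5 rows; each row is the pose to reach, as a shift and turn from the pose commanded when the call began, along the tool's axes at that moment; what a row does not reach only later rows make up. A row lasts 1/10 s, in which the tool goes at most 50 mm and 8.59 degrees, less where a joint would pass 70% of its speed; a pose out of reach is approached as far as the arm can. A call with a gripper value outside its range is refused whole. The fingers move at their own pace and stop on an object; the grip force is fixed at half the most. Time passes only in rows, so rows that repeat a pose let the fingers close, or fill a call up. It gives the time, the measured TCP pose, the force and the opening at its end, in the units of the state.
- status.get_obs(): the state, without advancing time (a new reading comes with each control period).
- optics.camera(name): name is "scene" or "side" or "wrist"; returns the picture (420x560x3 uint8, red, green, blue); there is no depth.
- optics.get_calibration(name): a dict with "vertical_fov" (degrees; the focal length in pixels is half the picture's height over the tangent of half this angle, whatever the lens; pixels are square), "cx", "cy" (the principal point, pixels), "extrinsics" (4x4, takes a point from camera to world coordinates). Camera axes: x right, y up, looking along -z (the intrinsics and any distortion apply to the point x, -y, -z); pixel columns grow to the right and rows downward; lengths in m; the calibration is good to about 2 mm. A picture is of the moment at which its call begins: read the wrist's pose just before it. get_calibration takes no time and is no camera call; for the wrist camera it gives the pose at the moment of the call.
- hand_in(): hands the job in, once; it reports no verdict.
The state is a dict: "time_s": time; "q": joint angles; "dq": joint speeds; "joint_efforts": joint torques, N m; "eef_pos": TCP position; "eef_rot": TCP orientation; "wrist_force": force on the tool from outside, world axes, zero at the start; "torque": the same for the moment, N m; "opening": opening from 0.0 (shut) to 1.0 (fully open).
Only numpy, scipy, OpenCV 4.12 (cv2) and the standard library are available. Lean on these libraries where they do the work, as an engineer would, in place of code of your own. Each camera call takes 0.05 s, during which the arm holds its last target. There are 200 camera calls.

## Working session

There is one attempt and no reset: what is moved stays moved. The work goes in short steps, Python scripts to look and compute and a shell command to move; the robot and the scene stay as the last step left them, time stands still between calls to the robot, and variables do not carry over. Pictures are saved under pics/ and viewed, on a budget of 10 in all, crops included, one or two more only if the job needs it, and the job is handed in when it is done.

```bash
mkdir -p pics; python3 - <<'E'
from bench import status, optics
import cv2,json
for n in ("scene","side"):
    im=optics.camera(n); cv2.imwrite(f"pics/{n}0.png",im[:,:,::-1])
for n in ("scene","side","wrist"):
    c=optics.get_calibration(n); print(n,{k:(v.round(4).tolist() if hasattr(v,'round') and hasattr(v,'tolist') else v) for k,v in c.items()})
print(status.get_obs())
E
```

```text
scene {'vertical_fov': 48.19051042934097, 'cx': 271.2201497242358, 'cy': 207.23317885232194, 'extrinsics': [[0.7189, -0.5923, 0.3637, 1.0308], [0.6949, 0.6006, -0.3955, -0.5556], [0.0158, 0.5371, 0.8434, 1.3546], [0.0, 0.0, 0.0, 1.0]]}
side {'vertical_fov': 42.08389429676196, 'cx': 272.16172088781656, 'cy': 209.50712617567604, 'extrinsics': [[-0.9468, 0.2101, -0.2439, 0.1462], [-0.3215, -0.6513, 0.6874, 1.0021], [-0.0144, 0.7292, 0.6841, 1.0912], [0.0, 0.0, 0.0, 1.0]]}
wrist {'vertical_fov': 60.89537644677663, 'cx': 284.3779380566035, 'cy': 206.84563275776043, 'extrinsics': [[1.0, -0.0, 0.0011, 0.5754], [-0.0003, 0.9477, 0.3192, 0.0811], [-0.001, -0.3192, 0.9477, 0.374], [0.0, 0.0, 0.0, 1.0]]}
{'time_s': 0.1, 'q': array([-2.06302027e-01,  1.81504828e-01,  1.60788534e+00,  4.42537193e-06,
        1.35379382e+00, -2.06308731e-01]), 'dq': array([-0.00082432, -0.00144896, -0.0032922 ,  0.00038751, -0.00132991,
        0.00085968]), 'joint_efforts': array([-2.02498759e-04, -4.45872438e+01, -3.52238703e+01, -4.27332343e-04,
        4.16999465e-03,  3.20961749e-05]), 'eef_pos': array([5.74514267e-01, 1.19401939e-04, 2.30463781e-01]), 'eef_rot': array([ 0.49952955,  0.49969178,  0.50047301, -0.50030503]), 'wrist_force': array([-0.0193948 , -1.02898347,  0.37598295]), 'torque': array([ 0.04539982, -0.025891  ,  0.02025836]), 'opening': 1.0029315919163482}
```

View pics/scene0.png

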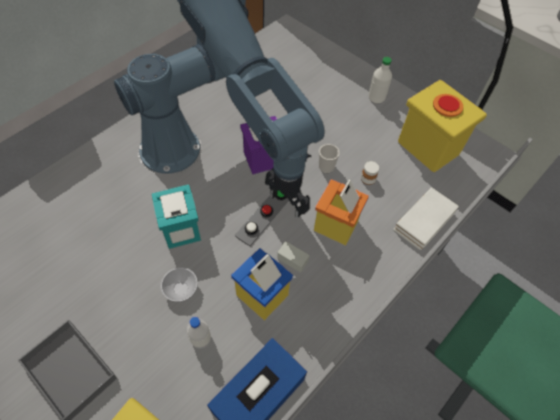

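View pics/side0.png

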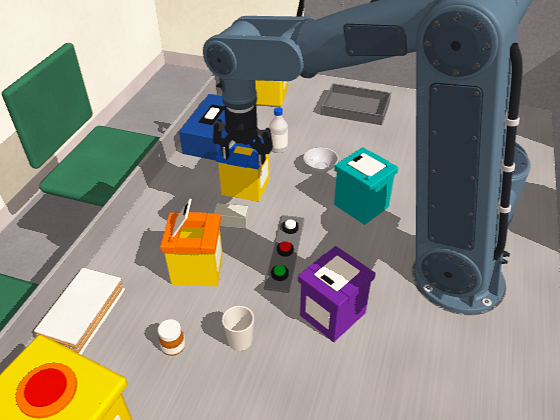

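The scene picture shows two candidates. The blue-lidded yellow bin is at (263,280), and a turquoise look-alike, turquoise all over, is at (177,215). The yellow bin with the blue lid is the one meant. The buttons are white (252,228), red (266,210) and green (~280,195). I'll enlarge to confirm.

```bash
cat > h.py <<'E'
import numpy as np
from bench import optics
def cal(n):
    c=optics.get_calibration(n); f=210/np.tan(np.radians(c["vertical_fov"])/2); return f,c["cx"],c["cy"],np.array(c["extrinsics"])
def proj(n,P,C=None):
    f,cx,cy,E=C or cal(n); p=(np.atleast_2d(P)-E[:3,3])@E[:3,:3]
    return np.c_[cx+f*p[:,0]/-p[:,2], cy-f*p[:,1]/-p[:,2]]
def atz(n,uv,z,C=None):
    f,cx,cy,E=C or cal(n); u,v=uv; d=E[:3,:3]@np.array([(u-cx)/f,-(v-cy)/f,-1]); o=E[:3,3]
    return o+d*(z-o[2])/d[2]
E
python3 - <<'E'
import cv2,numpy as np
from h import *
a=cv2.imread("pics/scene0.png")[165:325,210:350]; b=cv2.imread("pics/side0.png")[130:310,190:320]
a=cv2.resize(a,None,fx=3.4,fy=3.4,interpolation=cv2.INTER_CUBIC); b=cv2.resize(b,None,fx=2.4,fy=2.4,interpolation=cv2.INTER_CUBIC)
o=np.zeros((max(len(a),len(b)),a.shape[1]+b.shape[1],3),np.uint8); o[:len(a),:a.shape[1]]=a; o[:len(b),a.shape[1]:]=b
cv2.imwrite("pics/crop1.png",o); print(o.shape)
for n,uv in (("side",(290,226)),("side",(285,248)),("side",(280,271)),("scene",(252,228)),("scene",(266,210))): print(n,uv,atz(n,uv,.03).round(4))
E
```

```text
(544, 788, 3)
side (290, 226) [ 0.4564 -0.0164  0.03  ]
side (285, 248) [0.4443 0.0662 0.03  ]
side (280, 271) [0.4322 0.1456 0.03  ]
scene (252, 228) [ 0.4706 -0.0359  0.03  ]
scene (266, 210) [0.4547 0.0455 0.03  ]
```

View pics/crop1.png

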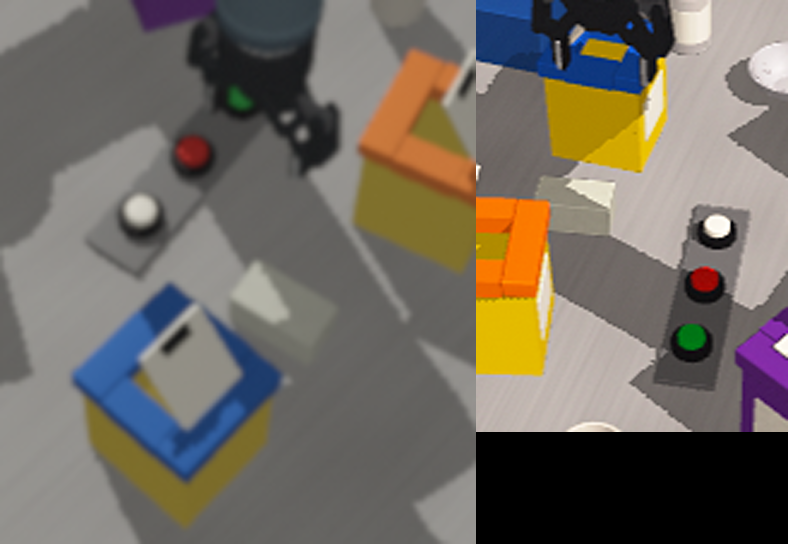

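The crop confirms it. The blue bin is yellow-bodied with a blue lid, its lid corners are at crop (170,285), (75,377), (187,480) and (281,378), and the flap's dark tab points up-left. Next I'll fit the geometry with both cameras, letting lens distortion float.

```bash
cat > fit.py <<'E'
from h import *
import cv2
from scipy.optimize import least_squares
CS={n:cal(n) for n in("scene","side")}
def S(u,v): return ("scene",u/3.4+210,v/3.4+165)
def D(u,v): return ("side",(u-476)/2.4+190,v/2.4+130)
def px(n,P,k):
    f,cx,cy,E=CS[n]; p=(np.array(P)-E[:3,3])@E[:3,:3]; x=p[0]/-p[2]; y=-p[1]/-p[2]; s=1+k*(x*x+y*y); return np.array([cx+f*x*s,cy+f*y*s])
R=lambda a:np.array([[np.cos(a),-np.sin(a),0],[np.sin(a),np.cos(a),0],[0,0,1]])
def pts(t):
    b=lambda x,y,z: R(t[2])@[x,y,z]+[t[0],t[1],0]
    s=lambda x,y,z: R(t[6])@[x,y,z]+[t[4],t[5],0]
    fl=lambda y,r=.08: b(.04-r*np.cos(t[3])+.0025*np.sin(t[3])*1,y,.1535+r*np.sin(t[3])+.0025*np.cos(t[3]))
    return dict(lt=b(-.065,.06,.15),ll=b(-.065,-.06,.15),lb=b(.065,-.06,.15),lr=b(.065,.06,.15),
      f1=fl(.034),f2=fl(-.034),f3=fl(.034,0),f4=fl(-.034,0),
      w=s(0,-.085,t[7]),r=s(0,0,t[7]),g=s(0,.085,t[7]),sa=s(-.0325,-.135,.008),sb=s(.0325,-.135,.008),sc=s(-.0325,.135,.008),sd=s(.0325,.135,.008))
obs=[("lt",S(170,285)),("ll",S(75,377)),("lb",S(187,480)),("lr",S(281,378)),("f1",S(196,305)),("f2",S(140,360)),("f3",S(242,372)),("f4",S(187,430)),
("w",S(140,213)),("r",S(193,152)),("w",D(716,225)),("r",D(704,281)),("g",D(691,338)),("sa",S(88,238)),("sb",S(138,273)),
("sa",D(750,211)),("sb",D(694,206)),("sc",D(713,388)),("sd",D(654,382))]
def res(t):
    P=pts(t); return np.concatenate([px(o[0],P[k],t[8] if o[0]=="scene" else t[9])-o[1:] for k,o in obs])
if __name__=="__main__":
    r=least_squares(res,[.62,-.15,0,.9,.45,.06,0.15,.03,0,0],loss="soft_l1")
    print(r.x.round(4),r.cost)
    for (k,o),e in zip(obs,res(r.x).reshape(-1,2)): print(k,o[0],e.round(1),end="; ")
    P=pts(r.x)
    for k in "wrg": print(k,P[k].round(4))
    print((P["f1"]+P["f2"])/2,(P["f3"]+P["f4"])/2)
E
python3 fit.py
```

```text
[ 0.6517 -0.1719  0.0333  0.846   0.4494  0.0532  0.1551  0.0205 -0.4553
  0.7198] 8.580592053102293
lt scene [-0.2 -0.9]; ll scene [-1.1 -0.4]; lb scene [ 0.  -1.6]; lr scene [ 1.1 -0.7]; f1 scene [0.1 0.3]; f2 scene [-0.6  0.7]; f3 scene [0.4 1.5]; f4 scene [0.2 0.9]; w scene [ 0.3 -0.7]; r scene [-0.3 -0.5]; w side [-0.6  0.7]; r side [-0.3 -0.4]; g side [0.  0.4]; sa scene [-1.3 -0.5]; sb scene [-0.1 -0.6]; sa side [-0.8 -1.2]; sb side [-0.  -1.6]; sc side [0.7 0.3]; sd side [-0.7 -0.7]; w [ 0.4625 -0.0308  0.0205]
r [0.4494 0.0532 0.0205]
g [0.4362 0.1372 0.0205]
[ 0.64053904 -0.17231977  0.2150505 ] [ 0.6935456  -0.17055401  0.15515737]
```

```bash
python3 -m jog '[-40,20,40,0,0, -70,45,80,0,0, -70,75,120,0,0, -70,75,150,0,0, -70,75,150,0,0]'; python3 -m jog '[0,0,0,0,0, 0,0,0,0,0, 0,0,0,0,0, 0,0,0,0,0, 0,0,0,0,0]'
python3 - <<'E'
from bench import status, optics
import cv2
from h import *
from fit import pts
print(status.get_obs()['eef_pos'],status.get_obs()['wrist_force'])
C=cal("wrist"); im=optics.camera("wrist"); s=optics.camera("side")
cv2.imwrite("pics/w1.png",im[:,:,::-1]); cv2.imwrite("pics/side1.png",s[:,:,::-1]); np.savez("w1.npz",f=C[0],cx=C[1],cy=C[2],E=C[3])
P=pts([.6517,-.1719,.0333,.846,.4494,.0532,.1551,.0205])
for k,v in P.items(): print(k,proj("wrist",v,C)[0].round(1),end=" ")
a=cv2.resize(s[100:220,180:320],None,fx=3,fy=3,interpolation=cv2.INTER_CUBIC); o=np.zeros((800-20,560,3),np.uint8)
o=np.zeros((420,980,3),np.uint8);o[:,:560]=im;o[:360,560:]=a; o=cv2.resize(o,None,fx=.8,fy=.8,interpolation=cv2.INTER_AREA); cv2.imwrite("pics/v1.png",o[:,:,::-1]);print(o.shape)
E
```

```text
time_s: 0.6
eef_pos: [0.6504, -0.1554, 0.3004]
eef_rot: [-0.499, -0.501, -0.498, 0.502]
wrist_force: [0.1, 0.3, -1.0]
opening: 0.144
time_s: 1.1
eef_pos: [0.65, -0.149, 0.3015]
eef_rot: [0.5, 0.5, 0.5, -0.5]
wrist_force: [0.5, 0.6, 1.0]
opening: 0.003
[ 0.65000659 -0.14903181  0.30154666] [0.52272423 0.61281296 0.99056065]
lt [204.2 145.4] ll [217.6 274.5] lb [357.5 270.5] lr [362.3 140.2] f1 [267.5 196.6] f2 [271.9 285.2] f3 [334.5 173.5] f4 [333.6 248.1] w [112.   50.2] r [ 86.4 -39.6] g [  56.7 -143.8] sa [103.2 101.6] sb [156.9  92.7] sc [  12.5 -195.6] sd [  79.3 -209.6] (336, 784, 3)
```

View pics/v1.png

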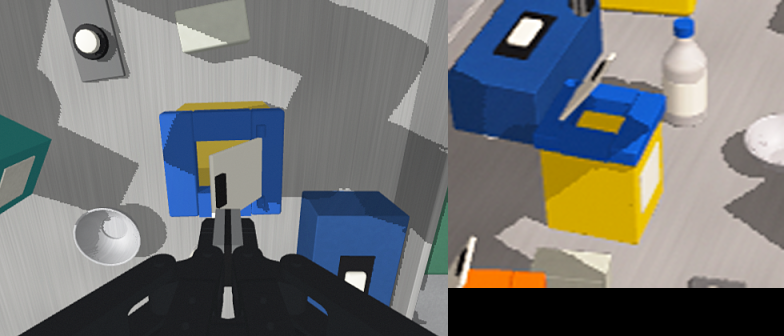

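The wrist view shows the blue lid with corners at about (201,140), (354,135), (354,267) and (212,270) in full pixels, 4–5 px from the prediction, so the position is confirmed to about 5 mm. The flap is half open with its tab at (276,237). I'll enlarge the flap to see the hinge edge and fingertip.

```bash
python3 - <<'E'
import cv2,numpy as np
a=cv2.imread("pics/w1.png")[115:305,190:375]; b=cv2.imread("pics/side1.png")[115:180,205:255]
a=cv2.resize(a,None,fx=3,fy=3,interpolation=cv2.INTER_CUBIC);b=cv2.resize(b,None,fx=4.5,fy=4.5,interpolation=cv2.INTER_CUBIC)
o=np.zeros((570,555+b.shape[1],3),np.uint8);o[:,:555]=a;o[:len(b),555:]=b;cv2.imwrite("pics/crop2.png",o);print(o.shape)
E
```

```text
(570, 780, 3)
```

View pics/crop2.png

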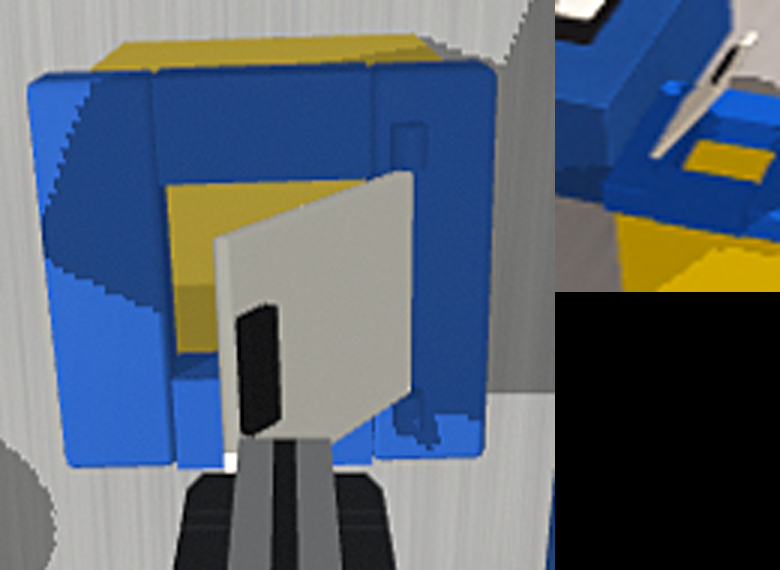

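```bash
python3 - <<'E'
from fit import *
z=np.load("w1.npz"); CS["wrist"]=(float(z['f']),float(z['cx']),float(z['cy']),z['E'])
W=lambda u,v:("wrist",190+u/3,115+v/3)
wo=[("lt",W(28,80)),("lr",W(496,62)),("lb",W(483,457)),("ll",W(67,466)),("f1",W(217,238)),("f3",W(413,171)),("f4",W(412,390))]
def rw(t): 
    P=pts([*t[:4],0,0,0,0]); return np.concatenate([px("wrist",P[k],t[4])-o[1:] for k,o in wo])
r=least_squares(rw,[.65,-.17,.03,.85,0],loss="soft_l1"); print(r.x.round(4)); print(rw(r.x).reshape(-1,2).round(1).tolist())
P=pts([*r.x[:4],0,0,0,0]); print((P["f1"]+P["f2"])/2,(P["f3"]+P["f4"])/2)
ob=obs+wo
def ra(t):
    P=pts(t); return np.concatenate([px(o[0],P[k],t[{"scene":8,"side":9,"wrist":10}[o[0]]])-o[1:] for k,o in ob])
r=least_squares(ra,[.65,-.17,.03,.85,.45,.06,.15,.03,0,0,0],loss="soft_l1"); print(r.x.round(4),r.cost); P=pts(r.x)
for k in "wrg": print(k,P[k].round(4))
print((P["f1"]+P["f2"])/2,(P["f3"]+P["f4"])/2)
E
```

```text
[ 0.6463 -0.169   0.029   0.8783 -0.1494]
[[-0.5, 0.7], [0.1, 2.1], [-0.1, 0.0], [-0.2, 0.4], [0.2, -1.4], [0.5, -1.6], [0.0, 0.1]]
[ 0.63712593 -0.16925045  0.2166666 ] [ 0.68818376 -0.16777147  0.15509623]
[ 0.6464 -0.1689  0.03    0.8785  0.4492  0.0536  0.1552  0.0207  0.2832
  0.6467 -0.1472] 15.172687186364541
w [ 0.4624 -0.0304  0.0207]
r [0.4492 0.0536 0.0207]
g [0.4361 0.1375 0.0207]
[ 0.63728401 -0.16922058  0.2166764 ] [ 0.68832798 -0.16768799  0.15509584]
```

The wrist and three-camera fits agree: bin (0.646,-0.169), yaw 0.03, flap 0.88 rad, edge height 0.217. Next: over the flap, down to just above it, then follow the arc.

```bash
python3 -m jog '[25,-3,20,0,0, 50,-3,20,0,0, 70,-3,20,0,0, 85,-3,20,0,0, 85,-3,20,0,0]'; python3 -m jog '[4,0,0,0,0, 8,-1,0,0,0, 12,-3,0,0,0, 16,-5,0,0,0, 20,-7,0,0,0]'
```

```text
time_s: 1.7
eef_pos: [0.6458, -0.1693, 0.2136]
eef_rot: [0.499, 0.499, 0.501, -0.501]
wrist_force: [-0.8, 0.1, 0.1]
opening: -0.003
time_s: 2.2
eef_pos: [0.64, -0.17, 0.1964]
eef_rot: [0.5, 0.5, 0.5, -0.5]
wrist_force: [0.1, -0.5, 0.4]
opening: 0.003
```

```bash
python3 -m jog '[5,-1,0,0,0, 10,-3,0,0,0, 16,-4,0,0,0, 21,-5,0,0,0, 26,-6,0,0,0]'
python3 - <<'E'
from bench import optics
import cv2,numpy as np
a=optics.camera("wrist")[150:420,140:420]; b=optics.camera("side")[110:180,190:270]
a=cv2.resize(a,None,fx=1.5,fy=1.5,interpolation=cv2.INTER_CUBIC);b=cv2.resize(b,None,fx=4.5,fy=4.5,interpolation=cv2.INTER_CUBIC)
o=np.zeros((405,420+b.shape[1],3),np.uint8);o[:,:420]=a;o[:len(b),420:]=b;cv2.imwrite("pics/v2.png",o[:,:,::-1]);print(o.shape)
E
```

```text
time_s: 2.7
eef_pos: [0.6338, -0.17, 0.1697]
eef_rot: [0.5, 0.5, 0.5, -0.5]
wrist_force: [-0.0, 0.9, 0.2]
opening: 0.004
(405, 780, 3)
```

View pics/v2.png

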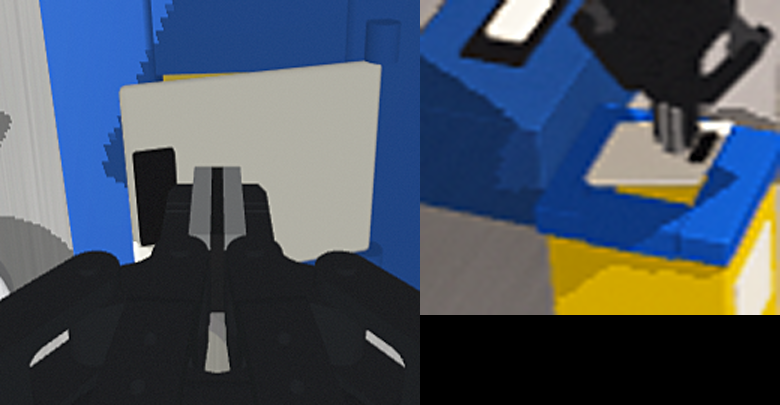

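The flap is following under the fingertips and is almost shut (tab at crop (155,195), yellow gap nearly gone). Continuing down.

```bash
python3 -m jog '[4,-1,0,0,0, 7,-1,0,0,0, 10,-1,0,0,0, 12,-1,0,0,0, 13,-1,0,0,0]'; python3 -m jog '[0.5,0,0,0,0, 1,0,0,0,0, 1.5,0,0,0,0, 1.5,0,0,0,0, 1.5,0,0,0,0]'
```

```text
time_s: 3.3
eef_pos: [0.6329, -0.17, 0.157]
eef_rot: [0.5, 0.5, 0.5, -0.5]
wrist_force: [-0.2, -0.5, 1.5]
opening: -0.001
time_s: 3.8
eef_pos: [0.6331, -0.17, 0.156]
eef_rot: [0.5, 0.5, 0.5, -0.5]
wrist_force: [0.0, 0.5, 2.6]
opening: -0.001
```

```bash
python3 -m jog '[0.5,0,0,0,0, 1,0,0,0,0, 1.5,0,0,0,0, 1.5,0,0,0,0, 1.5,0,0,0,0]'
```

```text
time_s: 4.3
eef_pos: [0.6332, -0.1701, 0.1557]
eef_rot: [0.5, 0.5, 0.5, -0.5]
wrist_force: [-3.0, 0.6, 8.5]
opening: -0.001
```

The tip sits at 0.156, the shut height, with a firm contact of 8.5 N. Lifting clear and going over the green button with a height margin.

```bash
python3 -m jog '[-10,0,0,0,0, -40,0,0,0,0, -80,0,0,0,0, -120,0,0,0,0, -120,0,0,0,0]'; python3 -m jog '[0,-35,-35,0,0, 0,-70,-70,0,0, 0,-105,-105,0,0, 0,-140,-140,0,0, 0,-175,-175,0,0]'; python3 -m jog '[0,-20,-35,0,0, 0,-20,-70,0,0, 0,-20,-105,0,0, 0,-20,-115,0,0, 0,-20,-115,0,0]'
python3 - <<'E'
from bench import status, optics
import cv2
from h import *
from fit import px,CS,least_squares
print(status.get_obs()['eef_pos'])
C=cal("wrist"); im=optics.camera("wrist"); s=optics.camera("side"); np.savez("w3.npz",f=C[0],cx=C[1],cy=C[2],E=C[3])
cv2.imwrite("pics/w3.png",im[:,:,::-1]); cv2.imwrite("pics/side3.png",s[:,:,::-1])
b=cv2.resize(s[110:180,200:270],None,fx=3.4,fy=3.4,interpolation=cv2.INTER_CUBIC)
o=np.zeros((420,560+b.shape[1],3),np.uint8);o[:,:560]=im;o[:len(b),560:]=b;cv2.imwrite("pics/v3.png",o[:,:,::-1]);print(o.shape)
for uv in ((338,247),(374,270),(335,300),(300,268)): print(least_squares(lambda t:px("side",[t[0],t[1],.15],.65)-uv,[.35,.2]).x.round(3))
E
```

```text
time_s: 4.8
eef_pos: [0.6361, -0.1713, 0.2825]
eef_rot: [0.504, 0.501, 0.496, -0.498]
wrist_force: [1.2, -1.4, 1.0]
opening: -0.004
time_s: 5.3
eef_pos: [0.4565, 0.0062, 0.274]
eef_rot: [0.5, 0.5, 0.5, -0.5]
wrist_force: [0.6, 1.4, 1.2]
opening: -0.002
time_s: 5.8
eef_pos: [0.4378, 0.121, 0.2743]
eef_rot: [0.501, 0.499, 0.501, -0.499]
wrist_force: [-0.2, -0.5, -0.4]
opening: 0.002
[0.43784254 0.12102242 0.27425226]
(420, 798, 3)
[0.296 0.13 ]
[0.207 0.171]
[0.267 0.278]
[0.361 0.219]
```

View pics/v3.png

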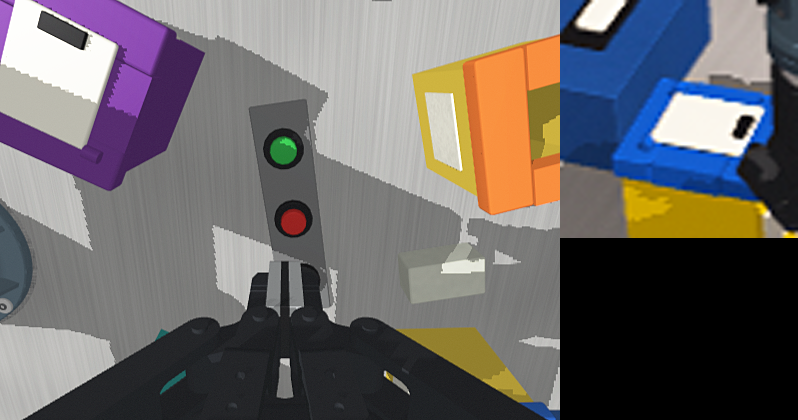

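The side crop shows the blue flap lying flat shut. In the wrist view green is at (284,150) and red at (293,221). The purple look-alike's right edge is at (173,35) on the lid and (204,52) lower down. Locating these.

```bash
python3 - <<'E'
from fit import *
z=np.load("w3.npz"); CS["wrist"]=(float(z['f']),float(z['cx']),float(z['cy']),z['E'])
im=cv2.imread("pics/w3.png").astype(int); b,g,r=im[...,0],im[...,1],im[...,2]
m=((g>r+40)&(g>b+40)); m[:, :230]=0;m[:,340:]=0; ys,xs=np.nonzero(m); gc=((xs.min()+xs.max())/2,(ys.min()+ys.max())/2); print(gc,xs.min(),xs.max(),ys.min(),ys.max())
for k in(-.147,):
  for n,uv,h in(("g",gc,.0207),("g",gc,.028),("r",(293.5,221),.0207),("purple",(173,35),.15),("purple",(113,190),.15)):
    print(n,h,least_squares(lambda t:px("wrist",[t[0],t[1],h],k)-uv,[.4,.1]).x.round(4))
E
```

```text
(np.float64(283.0), np.float64(150.0)) 270 296 136 164
g 0.0207 [0.4371 0.1352]
g 0.028 [0.4371 0.1364]
r 0.0207 [0.4497 0.0504]
purple 0.15 [0.3588 0.241 ]
purple 0.15 [0.3002 0.1258]
```

Green is at (0.437,0.136), 86 mm from red, and the cap is 30 mm across, all consistent. Purple clears the gripper body by over 30 mm. Descending.

```bash
python3 -m jog '[40,0,-15,0,0, 90,0,-15,0,0, 140,0,-15,0,0, 190,0,-15,0,0, 215,0,-15,0,0]'; python3 -m jog '[5,0,0,0,0, 10,0,0,0,0, 15,0,0,0,0, 20,0,0,0,0, 20,0,0,0,0]'; python3 - <<'E'
from bench import optics
import cv2,numpy as np
im=optics.camera("wrist");s=optics.camera("side")[200:320,220:340]
s=cv2.resize(s,None,fx=3.0,fy=3.0); a=cv2.resize(im[150:420,140:420],None,fx=1.5,fy=1.5)
o=np.zeros((405,780,3),np.uint8);o[:,:420]=a;o[:360,420:]=s;cv2.imwrite("pics/v4.png",o[:,:,::-1])
E
```

```text
time_s: 6.4
eef_pos: [0.4353, 0.1333, 0.0552]
eef_rot: [-0.498, -0.499, -0.501, 0.502]
wrist_force: [-0.2, -0.2, 1.0]
opening: -0.001
time_s: 6.9
eef_pos: [0.4386, 0.135, 0.0398]
eef_rot: [0.5, 0.5, 0.5, -0.5]
wrist_force: [-0.9, -0.4, 0.2]
opening: -0.002
```

View pics/v4.png

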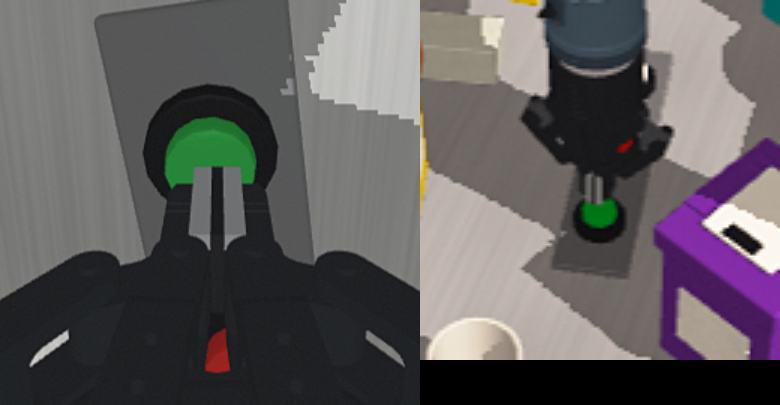

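The fingertips are directly above the green cap. Pressing down in small steps.

```bash
python3 -m jog '[3,1,-1,0,0, 6,0,-1,0,0, 8,0,-1,0,0, 10,0,-1,0,0, 10,0,-1,0,0]'; python3 -m jog '[1,0,0,0,0, 2,0,0,0,0, 3,0,0,0,0, 4,0,0,0,0, 4,0,0,0,0]'
```

```text
time_s: 7.5
eef_pos: [0.4378, 0.1361, 0.029]
eef_rot: [0.5, 0.5, 0.5, -0.5]
wrist_force: [-1.1, 0.6, 1.6]
opening: 0.001
time_s: 8.0
eef_pos: [0.4379, 0.136, 0.0252]
eef_rot: [0.5, 0.5, 0.5, -0.5]
wrist_force: [-1.5, 0.1, 2.9]
opening: -0.001
```

```bash
python3 -m jog '[1,0,0,0,0, 2,0,0,0,0, 3,0,0,0,0, 3,0,0,0,0, 3,0,0,0,0]'; python3 -m jog '[0.5,0,0,0,0, 1,0,0,0,0, 1.5,0,0,0,0, 2,0,0,0,0, 2,0,0,0,0]'
```

```text
time_s: 8.5
eef_pos: [0.4381, 0.1361, 0.0237]
eef_rot: [0.5, 0.5, 0.5, -0.5]
wrist_force: [-8.8, -0.3, 21.6]
opening: 0.0
time_s: 9.0
eef_pos: [0.4383, 0.1361, 0.0232]
eef_rot: [0.5, 0.499, 0.5, -0.5]
wrist_force: [-17.0, -1.8, 42.7]
opening: -0.002
```

It bottomed out at 0.0237–0.0232 with force rising steeply past 4 N. Releasing straight up.

```bash
python3 -m jog '[-5,0,0,0,0, -20,0,0,0,0, -60,0,0,0,0, -110,0,0,0,0, -160,0,0,0,0]'; python3 -m jog '[-50,0,0,0,0, -70,0,0,0,0, -70,0,0,0,0, -70,0,0,0,0, -70,0,0,0,0]'; python3 - <<'E'
from bench import optics,status
import cv2,numpy as np
print(status.get_obs()['wrist_force'],status.get_obs()['eef_pos'])
im=optics.camera("wrist");s=optics.camera("side");cv2.imwrite("pics/w5.png",im[:,:,::-1]);cv2.imwrite("pics/side5.png",s[:,:,::-1])
a=cv2.resize(im,(373,280));b=cv2.resize(s[90:330,120:400],(420,360));c=cv2.resize(s[110:190,200:290],None,fx=3,fy=3)
o=np.zeros((520,793,3),np.uint8);o[:280,:373]=a;o[:360,373:]=b;o[280:520,:270]=c;cv2.imwrite("pics/v5.png",o[:,:,::-1])
E
```

```text
time_s: 9.5
eef_pos: [0.4376, 0.1358, 0.1815]
eef_rot: [-0.5, -0.5, -0.5, 0.5]
wrist_force: [1.6, -0.6, 0.6]
opening: -0.005
time_s: 10.0
eef_pos: [0.437, 0.1359, 0.2483]
eef_rot: [-0.499, -0.499, -0.501, 0.501]
wrist_force: [1.7, 0.0, -0.9]
opening: -0.003
[ 1.71143267  0.02196376 -0.90780222] [0.43702166 0.13588846 0.24832632]
```

View pics/v5.png

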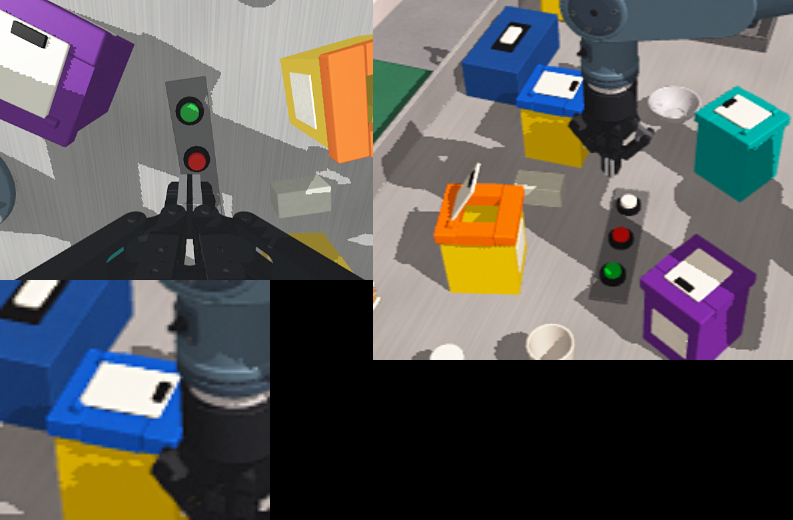

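The blue flap lies flat (crop ~(130,385)), the green cap is back up at (612,271), the orange flap is still open, and nothing else has moved. Handing in.

```bash
python3 -c "
from bench import hand_in; print(hand_in())"
```

```text
the job is handed in; nothing more can be done
None
```

I closed the blue bin's flap, then pressed the green button right down and let it spring back, and handed the job in at about 10 s.

- **Flap:** I pushed it down along its arc with closed fingertips until the tip sat at 0.156 m, the height of the shut flap. The last press was about 8.5 N. After the lift, the side camera showed it lying flat.
- **Button:** The travel from first contact to the stop was about 6 mm. The force reached about 43 N at the bottom, far more than the 4 N the button needs. That was through the fingertips, not the gripper's body. The last pictures show the cap back up.
- **The rest:** By eye in the last pictures, the blue bin had not moved, the orange flap was still open, and red and white were untouched. The other objects in view had not moved. The gel bottle was hidden behind the arm and the jar was cut off at the edge of the crop.

The scene and side cameras put the buttons up to 20 mm apart at first. I took this for lens distortion, and after fitting it the measurements agreed to within about 5 mm of the wrist camera's view. Wrist force readings wander by about 1 N, so the flap's light resistance could not be felt, and I checked it in the pictures instead.

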